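# Park the waste jar and fit its weighted collar

## Task

Make the waste jar safe for the next user: first slide it along the bench, without lifting or tipping it, onto the printed ring where it belongs. Then unhook the steel collar from the headed peg of the slanted drip rack, lower it over the jar's neck until it rests flat on the shoulder, ears up, without dropping it or pressing hard, and let go; leave the tip box, tube rack and bottle alone.

Things in the scene. Friction and masses are not known exactly. Their poses are not given: they have to be found in the camera images.
- jar: Squat white plastic waste jar, loose, about 0.6 kg. Origin: centre of its underside, z up. Body 110 mm diameter up to a flat shoulder 72 mm high; above it a round open neck, 78 mm outer diameter, from 72 to 95 mm. Too wide to grip round the body; it is to be pushed.
- mark: The jar's place: a dark ring 132 mm outer diameter (light inside 118 mm) printed flat on the grey bench. Origin: its centre, on the bench.
- collar: Loose steel collar, 0.3 kg: flat ring 120 mm outer diameter, 84 mm hole, 12 mm thick, with two upright ears. Origin: centre of underside; z: ring axis, to the ears' side. Ears at y = +51 and -51 mm: plates 8 mm thick (y), 30 wide (x), tops 53 mm above the underside. Hung, its underside lies on the rack's board, ears out, left and right; hole centre 36 mm down-slope of the peg's axis.
- ear_left (a point): Middle of the top edge of the collar's ear at its +y. Axes as the collar's.
- ear_right (a point): Middle of the top edge of the collar's ear at its -y. Axes as the collar's.
- rack: Fixed white drip rack, 190 mm wide, 150 mm tall: a board on a stand, facing the robot, at 36 degrees to the horizontal, rising away from the robot. Origin: centre of its foot on the bench; -x is the front, z up. Board normal in its frame (-0.588, 0, 0.809), up-slope direction (0.809, 0, 0.588). A lip along the lower edge stands 12 mm proud of the board.
- peg_tip (a point): Centre of the outer end of the rack's peg, 43 mm out from the board, square to it: shank 12 mm diameter, then a head 22 mm diameter, 6 mm thick. The hung collar bears on the shank behind the head: it must move over 6 mm (36 mm centres it) up the slope before it can come off along the peg. Axes as the rack's.
- tip_box: Bystander: red box with clear lid, 85 x 125 x 62 mm, loose. Origin: centre of its underside.
- tube_rack: Bystander: blue tray 70 x 130 x 45 mm with capped tubes up to 99 mm high, loose, one piece. Origin: centre of its underside.
- bottle: Bystander: amber bottle, 60 mm diameter, 110 mm high, loose. Origin: centre of its underside.

How it is judged (in metres and radians):
On the way, in this order (a step that is already met when the one before it is completed fails the run):
1. the jar stands on the printed ring, its centre within 15 mm of the ring's centre, let go of, while the collar still hangs untouched on its peg (within 20 mm of where it hung) (horizontal distance between jar and mark below 0.015 m and angle between jar's own z axis and vertical below 0.05 rad and height (world z) of jar below 0.004 m and contact force between the fingers and jar below 0.3 N and linear speed of jar below 0.02 m/s and distance of collar from where it was at the start of the episode below 0.02 m), for 0.3 s.
2. the collar is off the peg and clear of the rack, its centre over 150 mm from the peg's tip, carried by the gripper (distance between collar and peg_tip above 0.15 m and contact force between collar and rack below 0.1 N and contact force between the fingers and collar above 1 N), for 0.2 s.
3. the collar is set down on the jar's shoulder, round the neck, while still held (not dropped) (z of collar in the frame of jar below 0.076 m and horizontal distance between collar and jar below 0.008 m and contact force between the fingers and collar above 1 N and contact force between collar and jar above 0.5 N), for 0.1 s.
At the end, for the whole second after the job is handed in: Jar upright on the bench, centre within 15 mm of the printed ring's centre; collar flat (within 3 degrees), ears up, round the neck and within 4 mm of resting on the shoulder; both at rest and let go of; tip box, tube rack and bottle within 30 mm of where they stood (horizontal distance between jar and mark below 0.015 m and angle between jar's own z axis and vertical below 0.05 rad and height (world z) of jar below 0.004 m and z of collar in the frame of jar between 0.066 and 0.076 m and horizontal distance between collar and jar below 0.007 m and angle between collar's own z axis and vertical below 0.06 rad and linear speed of each of collar, jar below 0.02 m/s and contact force between the fingers and collar below 0.2 N and distance of each of tip_box, tube_rack, bottle from where it was at the start of the episode below 0.03 m); the robot touches nothing.
It fails at once if the jar is lifted over 12 mm or tipped over 0.2 rad (11 degrees) (height (world z) of jar above 0.012 m or angle between jar's own z axis and vertical above 0.2 rad).
It fails at once if the collar is pressed on the jar with over 40 N (contact force between collar and jar above 40 N).
It fails at once if the tip box, tube rack or bottle is moved over 30 mm or tipped over 0.5 rad (distance of any of tip_box, tube_rack, bottle from where it was at the start of the episode above 0.03 m or angle between any of tip_box, tube_rack, bottle's own z axis and vertical above 0.5 rad).
It also fails if it takes over 61 s, if anything falls off the work surface, if the arm or the gripper's body presses on something with over 40 N, if the wrist force passes 120 N, or if a joint passes its speed limit or range.

## Robot

A 6-joint arm with a two-finger parallel gripper is mounted at the origin on the work surface. World frame = base frame: x ahead of the robot, y to its left, z up, the work surface at z = 0. Lengths are in mm, angles in rad, forces in N, time in s.
With the tool pointing down it reaches from about 400 to 925 mm from the base axis. Payload 12.5 kg.
Tool frame: the origin (TCP) lies between the finger pads; the fingertips stand env.tip_extent ahead of it and the grasp point (between the pads) lies 11 mm behind it (env.tip_extent is the distance from the TCP to the fingertips, in mm); z points along the fingers, y is the line along which they close (so a half turn about z gives the same grasp; the last joint's range is limited). The gripper opens to 95 mm and grips with 3 to 60 N. Pads are 20 mm wide; open, the fingers measure 119 mm over their backs; the gripper's body (75 mm by 180 mm) begins 59 mm behind the grasp point.
Start: joints at [-1.304, 0.491, 1.559, -0, 1.092, -0.106], TCP at [227.664, -582.078, 222.661] pointing down, gripper open.
Joint ranges: [-3.1, 3.1], [-0.84, 2.19], [0.05, 2.79], [-1.13, 4.28], [0.06, 2.93], [-2.69, 2.69]. Speed limits (rad/s): [2.22, 2.22, 2.79, 3.14, 3.14, 3.14].

## Interface

Orientations are given as [roll, pitch, yaw] about the fixed x, y, z axes, in that order (R = Rz(yaw) Ry(pitch) Rx(roll)).
In Python, from cell import env gives the robot as it stands.
- The arm moves only by the tool carry_out, never from a script. Its argument "motion" is a list of rows, each a list of 5 numbers: the shift along the tool's x, y, z in mm, then the turn about the tool's z in degrees, then the closure, from 0 (fully open) to 1 (shut). A call has 1 to 12 rows; each row shifts and turns the commanded pose from where the row before left it, along the tool's axes as they then stand; what a row does not reach is not made up. A row lasts 1/10 s, in which the tool goes at most 50 mm and 8.59 degrees, less where a joint would pass 70% of its speed; a pose out of reach is approached as far as the arm can. A call with a gripper value outside its range is refused whole. The fingers move at their own pace and stop on an object; the grip force is fixed at half the most. Time passes only in rows, so rows that do not move let the fingers close. It gives the time, the measured TCP pose, the force, the opening and the grip force at its end, in the units of the state.
- env.state(): the state, without advancing time (a new reading comes with each control period).
- env.read_camera(name): name is "scene" or "top" or "wrist"; returns a dict with "color" (420x560x3 uint8, red, green, blue), "K" (3x3 intrinsics, pixels), "dist" ([k1, k2, p1, p2, k3] as OpenCV has them; the pictures are not rectified), "R" (3x3) and "t" (3): a world point X has camera coordinates R X + t; the wrist camera has in their place "hand_eye" (4x4, takes a point from camera to tool coordinates, whose origin is the TCP and whose axes are the flange's). Camera axes: x right, y down, z forward; pixel columns grow to the right and rows downward; lengths in mm; the calibration is good to about 2 mm. A picture is of the moment at which its call begins: read the wrist's pose just before it. There is no depth.
- env.job_done(): hands the job in; it is judged then, once.
The state is a dict: "t": time; "joints": joint angles; "qvel": joint speeds; "tau": joint torques, N m; "eef_pos": TCP position; "tcp_rot": TCP orientation; "ft_force": force on the tool from outside, world axes, zero at the start; "moment": the same for the moment, N m; "opening": opening from 0.0 (shut) to 1.0 (fully open); "grip_force": force on a finger pad.
Only numpy, scipy, OpenCV 4.12 (cv2) and the standard library are available. Lean on these libraries where they do the work, as an engineer would, in place of code of your own. Each camera call takes 0.05 s, during which the arm holds its last target. There are 200 camera calls.

## Working session

There is one attempt and no reset: what is moved stays moved. The work goes in short steps, Python scripts to look and compute and a tool call to move; the robot and the scene stay as the last step left them, time stands still between calls to the robot, and variables do not carry over. Pictures are saved under pics/ and viewed, at most 10 in all, crops included, and the job is handed in when it is done.

Besides the shell and the picture viewer there is one more tool, called by a JSON object that holds its "op" and its "data", one argument or row to a line. carry_out: Moves the arm, as the interface text tells. Its arguments: {"type":"object","properties":{"motion":{"type":"array"}},"required":["motion"]}

```bash
mkdir -p pics; ls; python3 - <<'E'
from cell import env
import cv2,numpy as np
s=env.state();print(s, env.tip_extent)
for n in("scene","top"):
    c=env.read_camera(n);cv2.imwrite(f"pics/{n}0.png",c["color"][:,:,::-1]);print(n,c["K"].tolist(),c["dist"],c["R"].tolist(),c["t"])
c=env.read_camera("wrist");print(c["hand_eye"],c["K"])
E
```

```text
pics
{'t': 0.0, 'joints': array([-1.30360387e+00,  4.91560001e-01,  1.55950106e+00, -2.84484418e-05,
        1.09172145e+00, -1.05597561e-01]), 'qvel': array([ 0.00014949, -0.00085254, -0.00125464, -0.00266022, -0.00045919,
       -0.00159035]), 'tau': array([-1.97630565e-03, -6.12650371e+01, -2.58179730e+01,  6.91940566e-02,
        4.82693198e-02, -1.42282779e-04]), 'eef_pos': array([ 227.58004413, -581.80664906,  222.04370661]), 'tcp_rot': array([-3.14040676e+00, -1.00323843e-04,  3.72803088e-01]), 'ft_force': array([ 0.40127314,  0.70619624, -0.30595976]), 'moment': array([ 0.00971225, -0.08568182, -0.01206196]), 'grip_force': 0.0, 'opening': 1.0004896032359778} 8.0
scene [[407.44541196324445, 0.0, 276.9823294794163], [0.0, 407.44541196324445, 207.38458413894557], [0.0, 0.0, 1.0]] [0.02101135 0.         0.         0.         0.        ] [[0.21941074406672675, 0.975632124921949, 0.0009392594784554851], [0.6655748241393541, -0.14897764523341775, -0.7313110245938959], [-0.7133506002380268, 0.1610826435125413, -0.6820434759596035]] [-143.50414514 -325.69677909 1406.53114119]
top [[495.40166186363854, 0.0, 274.71329236258055], [0.0, 495.40166186363854, 212.08800933610672], [0.0, 0.0, 1.0]] [0.00238002 0.         0.         0.         0.        ] [[-0.08493599017793894, -0.9963780634260166, -0.004078271191668324], [-0.9761055132875399, 0.08402808921643314, -0.2003928819901123], [0.20000976101720877, -0.013039744861571884, -0.9797071299892552]] [  54.8739953   608.61645457 1074.87187915]
[[-5.07987338e-04 -9.64962945e-01 -2.62385702e-01  7.31554656e+01]
 [ 9.99999804e-01 -5.86349493e-04  2.20356120e-04 -8.53676735e-01]
 [-3.66485213e-04 -2.62385538e-01  9.64963054e-01 -1.61416063e+02]
 [ 0.00000000e+00  0.00000000e+00  0.00000000e+00  1.00000000e+00]] [[365.32357393   0.         274.59740671]
 [  0.         365.32357393 202.92250244]
 [  0.           0.           1.        ]]
```

View pics/scene0.png

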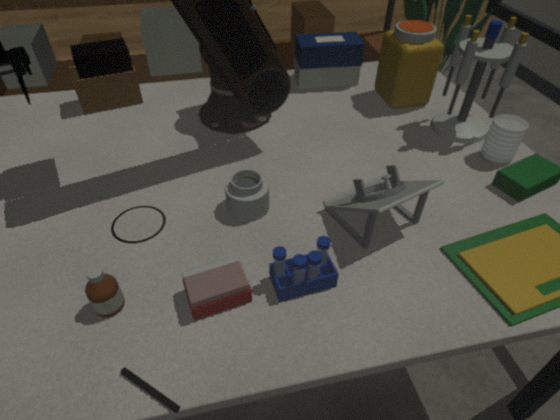

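View pics/top0.png

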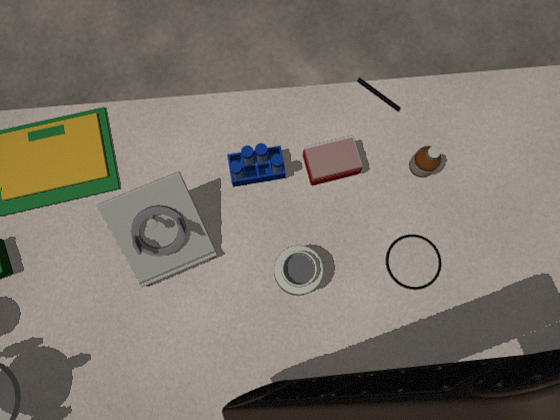

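The scene view has the jar at about (247,193), the ring at (138,224) and the rack with its peg and ears around (385,185). The top view has the jar at (299,270), the ring at (413,262) and the collar at (160,230). Next I'll measure the ring and enlarge the jar and rack.

```bash
cat > h.py <<'E'
from cell import env
import cv2,numpy as np
def ray(c,uv):
    p=cv2.undistortPoints(np.array([[uv]],float),c["K"],c["dist"])[0,0]
    R,t=c["R"],c["t"]; d=R.T@np.array([p[0],p[1],1]); return -R.T@t,d/np.linalg.norm(d)
def onz(c,uv,z):
    o,d=ray(c,uv); return o+d*(z-o[2])/d[2]
def tri(rs):
    A=sum(np.eye(3)-np.outer(d,d) for o,d in rs); b=sum((np.eye(3)-np.outer(d,d))@o for o,d in rs)
    X=np.linalg.solve(A,b); return X,[np.linalg.norm((np.eye(3)-np.outer(d,d))@(X-o)) for o,d in rs]
def proj(c,X):
    return cv2.projectPoints(np.array(X,float).reshape(-1,3),cv2.Rodrigues(c["R"])[0],c["t"],c["K"],c["dist"])[0].reshape(-1,2)
E
python3 - <<'E'
from h import *
T=env.read_camera("top");S=env.read_camera("scene")
for n,c,(x0,x1,y0,y1) in(("top",T,(380,450,225,298)),("scene",S,(100,175,195,250))):
    g=cv2.cvtColor(c["color"],cv2.COLOR_RGB2GRAY)[y0:y1,x0:x1]
    m=(g<60).astype(np.uint8)
    k,_=cv2.findContours(m,cv2.RETR_EXTERNAL,cv2.CHAIN_APPROX_NONE); k=max(k,key=cv2.contourArea)
    e=cv2.fitEllipse(k); print(n,e)
    h=cv2.convexHull(k)[:,0]+[x0,y0]; P=np.array([onz(c,p,0)[:2] for p in h]); print(cv2.fitEllipse(P.astype(np.float32)))
for n,c,(x0,x1,y0,y1),f in(("top",T,(90,340,160,310),3.2),("scene",S,(215,455,150,260),3.2)):
    g=cv2.resize(c["color"][y0:y1,x0:x1,::-1],None,fx=f,fy=f,interpolation=cv2.INTER_CUBIC)
    cv2.imwrite(f"pics/{n}1.png",np.clip(g*1.5,0,255))
E
```

```text
top ((33.13468933105469, 36.49574279785156), (52.33197784423828, 55.39329147338867), 129.47268676757812)
((477.22100830078125, -314.8270263671875), (128.79873657226562, 129.66261291503906), 0.04648546129465103)
scene ((37.79637145996094, 29.015127182006836), (33.925071716308594, 53.1397705078125), 73.98905181884766)
((478.6434326171875, -314.4074401855469), (126.92030334472656, 128.07887268066406), 153.2919158935547)[ WARN:0@1.085] global loadsave.cpp:1063 imwrite_ Unsupported depth image for selected encoder is fallbacked to CV_8U.
```

View pics/top1.png

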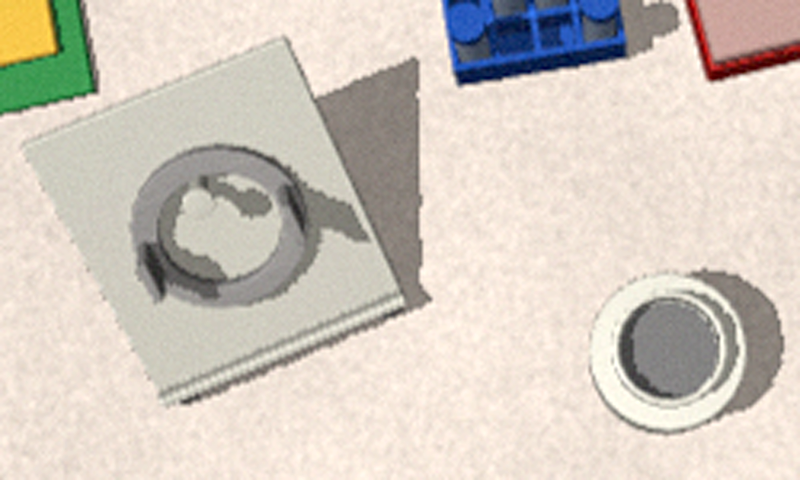

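View pics/scene1.png

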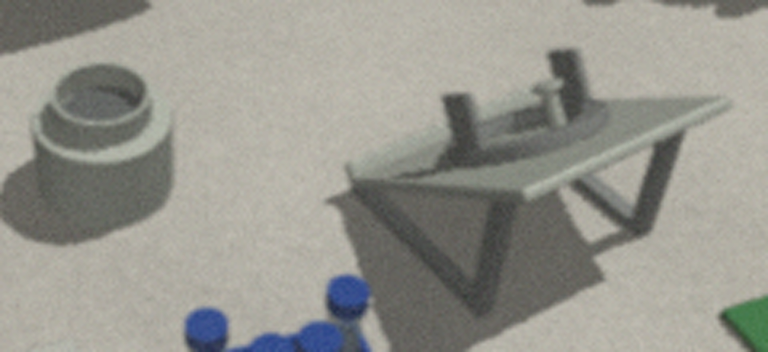

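The crops show the jar shoulder, the board corners, the ear tops and the peg head (top crop about (198,204), scene crop about (546,87)). I'll triangulate these and check them against the given sizes.

```bash
python3 - <<'E'
from h import *
np.set_printoptions(precision=1,suppress=True)
T=env.read_camera("top");S=env.read_camera("scene")
t=lambda u,v:np.array([u,v])/3.2+[90-.34,160-.34]
s=lambda u,v:np.array([u,v])/3.2+[215-.34,150-.34]
print("jar sh top",onz(T,t(667.5,352.5),72),"neck top",onz(T,t(669,347),95),"neck scene",onz(S,s(102,95),95))
P={}
for n,a,b in(("BL",(22,147),(733,101)),("BR",(286,37),(525,196)),("FR",(405,292),(349,166)),("earR",(298,232),(459,97)),("earL",(157,298),(564,53)),("peg",(198,204),(546,86))):
    P[n],e=tri([ray(T,t(*a)),ray(S,s(*b))]); print(n,P[n],e)
d=P["BL"]-P["BR"];print(np.linalg.norm(d),np.degrees(np.arctan2(d[1],d[0]))-90)
d=P["earL"]-P["earR"];print(np.linalg.norm(d),np.degrees(np.arctan2(d[1],d[0]))-90)
# board edge yaw from top at z: back edge & ring
E
```

```text
jar sh top [474.2 -38.1  72. ] neck top [475.9 -38.3  95. ] neck scene [482.9 -37.5  95. ]
BL [642.2 383.5 140.7] [np.float64(1.0434740568674303), np.float64(1.0434740568673497)]
BR [702.6 203.2 142.6] [np.float64(0.6374184144332937), np.float64(0.6374184144332123)]
FR [537.2 145.8  33.8] [np.float64(0.7463204217135367), np.float64(0.746320421713574)]
earR [573.1 208.1 120.5] [np.float64(3.354894806136913), np.float64(3.3548948061370005)]
earL [537.4 305.7 117.4] [np.float64(4.058415622982583), np.float64(4.058415622982538)]
peg [593.7 267.3 136.9] [np.float64(0.11145888623355561), np.float64(0.1114588862335653)]
190.11128375281814 18.504361546105315
104.04428109027464 20.099195363199158
```

{"op": "carry_out", "data": {
  "motion": [
    [0,0,0,-8.5,0.33],
    [0,0,0,-8.5,0.33],
    [0,0,0,-8.5,0.33],
    [0,0,0,-8.5,0.33],
    [0,0,0,-8.5,0.33],
    [0,0,0,-8.5,0.33],
    [0,0,0,-8.5,0.33],
    [0,0,0,-8.5,0.33],
    [0,0,0,-0.6,0.33]
  ]
}}

```text
t: 1.25
eef_pos: [227.6, -582.1, 222.6]
tcp_rot: [-3.142, 0.0, 1.573]
ft_force: [0.2, -0.0, 0.5]
opening: 0.666
grip_force: 0.0
```

{"op": "carry_out", "data": {
  "motion": [
    [45,18,0,0,0.33],
    [45,18,0,0,0.33],
    [45,18,0,0,0.33],
    [45,18,0,0,0.33],
    [45,18,0,0,0.33],
    [45,18,0,0,0.33],
    [45,18,0,0,0.33],
    [45,18,0,0,0.33],
    [45,18,0,0,0.33],
    [45,18,0,0,0.33]
  ]
}}

```text
t: 2.25
eef_pos: [408.4, -130.4, 222.9]
tcp_rot: [3.141, 0.0, 1.565]
ft_force: [0.7, -0.8, 0.2]
opening: 0.671
grip_force: 0.0
```

{"op": "carry_out", "data": {
  "motion": [
    [45,18,0,0,0.33],
    [45,18,0,0,0.33],
    [45,18,0,0,0.33],
    [45,15,0,0,0.33],
    [0,0,0,0,0.33],
    [0,0,0,0,0.33]
  ]
}}

```text
t: 2.85
eef_pos: [477.0, 48.6, 222.5]
tcp_rot: [-3.141, 0.0, 1.57]
ft_force: [-0.3, 0.4, 0.6]
opening: 0.67
grip_force: 0.0
```

```bash
cat >> h.py <<'E'
from scipy.spatial.transform import Rotation as Ro
def wrist():
    s=env.state(); c=env.read_camera("wrist"); H=np.array(c["hand_eye"])
    Rt=Ro.from_euler("xyz",s["tcp_rot"]).as_matrix()
    Rc=Rt@H[:3,:3]; tc=Rt@H[:3,3]+s["eef_pos"]
    c["R"]=Rc.T; c["t"]=-Rc.T@tc; return c,s
def st():
    s=env.state(); print("t",round(s["t"],2),"p",s["eef_pos"].round(1),"r",np.degrees(s["tcp_rot"]).round(2),"f",s["ft_force"].round(1),"op",round(s["opening"],3),"g",round(s["grip_force"],1)); return s
E
python3 - <<'E'
from h import *
st();c,s=wrist();cv2.imwrite("pics/w1.png",c["color"][:,:,::-1]);print(env.state()["joints"].round(2)); print(proj(c,[[477,-38,72],[477,-38,95]]))
E
```

```text
t 2.85 p [477.   48.6 222.5] r [-1.7998e+02  1.0000e-02  8.9930e+01] f [-0.3  0.4  0.6] op 0.67 g 0.0
[-0.04  0.28  1.9  -0.    0.95 -0.04]
[[275.72817661 280.81553516]
 [275.79061893 292.99067948]]
```

View pics/w1.png

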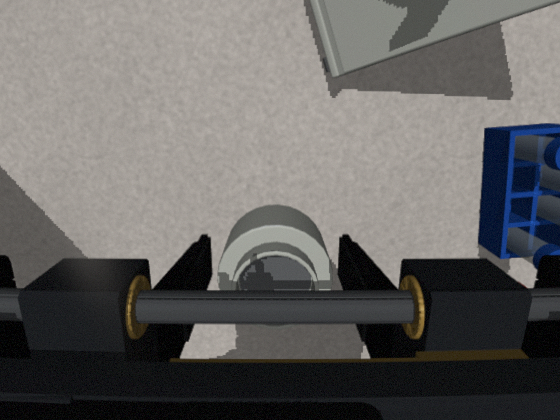

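The jar shoulder spans columns 219–330, which agrees with x≈476. I'll descend behind the jar, then push it along -y.

{"op": "carry_out", "data": {
  "motion": [
    [0,0,47,0,0.33],
    [0,0,47,0,0.33],
    [0,0,47,0,0.33],
    [0,0,47,0,0.33],
    [0,0,0,0,0.33],
    [-8,0,0,0,0.33],
    [-8,0,0,0,0.33],
    [-8,0,0,0,0.33],
    [-8,0,0,0,0.33],
    [-8,0,0,0,0.33],
    [-10,0,0,0,0.33],
    [-12,0,0,0,0.33]
  ]
}}

```text
t: 4.1
eef_pos: [477.5, -14.6, 35.9]
tcp_rot: [3.139, 0.0, 1.57]
ft_force: [-0.3, 6.8, 6.7]
opening: 0.673
grip_force: 4.1
```

{"op": "carry_out", "data": {
  "motion": [
    [-15,0,0,0,0.33],
    [-15,0,0,0,0.33],
    [-15,0,0,0,0.33],
    [-15,0.5,0,0,0.33],
    [-15,0.5,0,0,0.33],
    [-15,0,0,0,0.33],
    [-15,0,0,0,0.33],
    [-15,0,0,0,0.33],
    [-15,0,0,0,0.33],
    [-15,0,0,0,0.33],
    [-15,0,0,0,0.33],
    [-15,0,0,0,0.33]
  ]
}}

```text
t: 5.3
eef_pos: [477.8, -194.8, 35.8]
tcp_rot: [3.141, 0.0, 1.57]
ft_force: [0.4, 6.5, 5.9]
opening: 0.668
grip_force: 3.9
```

{"op": "carry_out", "data": {
  "motion": [
    [-12,0,0,0,0.33],
    [-10,0,0,0,0.33],
    [-8,0,0,0,0.33],
    [-6,0,0,0,0.33],
    [-5,0,0,0,0.33],
    [-4,0,0,0,0.33],
    [-3,0,0,0,0.33],
    [-2,0,0,0,0.33],
    [0,0,0,0,0.33],
    [0,0,0,0,0.33]
  ]
}}

```text
t: 6.3
eef_pos: [477.7, -244.5, 35.4]
tcp_rot: [3.141, 0.0, 1.57]
ft_force: [-0.1, 2.1, 1.2]
opening: 0.67
grip_force: 1.3
```

```bash
python3 - <<'E'
from h import *
st();T=env.read_camera("top");S=env.read_camera("scene")
a=cv2.resize(T["color"][200:320,360:470,::-1],None,fx=3.5,fy=3.5,interpolation=cv2.INTER_CUBIC)
b=cv2.resize(S["color"][150:270,80:190,::-1],None,fx=3.5,fy=3.5,interpolation=cv2.INTER_CUBIC)
cv2.imwrite("pics/j1.png",cv2.convertScaleAbs(np.hstack([a,b]),alpha=1.5))
E
```

```text
t 6.3 p [ 477.7 -244.5   35.4] r [1.7997e+02 2.0000e-02 8.9950e+01] f [-0.1  2.1  1.2] op 0.67 g 1.3
```

View pics/j1.png

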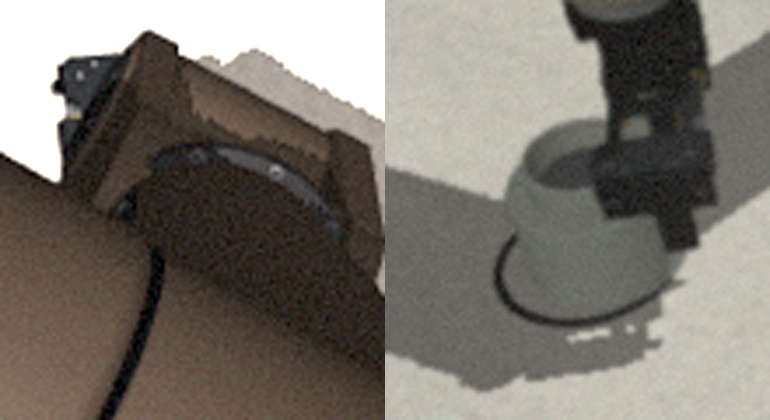

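Contact is still on and the jar is just short of the ring. I'll push the rest gently, back off, rise and check.

{"op": "carry_out", "data": {
  "motion": [
    [-3,0,0,0,0.33],
    [-4,0,0,0,0.33],
    [-3,0,0,0,0.33],
    [-2,0,0,0,0.33],
    [-1,0,0,0,0.33],
    [0,0,0,0,0.33],
    [20,0,0,0,0.33],
    [40,0,0,0,0.33],
    [40,0,-20,0,0.33],
    [45,0,-20,0,0.33],
    [45,0,-20,0,0.33],
    [45,0,0,0,0.33]
  ]
}}

```text
t: 7.6
eef_pos: [479.1, -21.1, 96.7]
tcp_rot: [3.137, 0.001, 1.57]
ft_force: [1.1, -0.1, -0.7]
opening: 0.671
grip_force: 0.0
```

```bash
python3 - <<'E'
from h import *
st();T=env.read_camera("top");S=env.read_camera("scene")
a=cv2.resize(T["color"][200:320,360:470,::-1],None,fx=3.5,fy=3.5,interpolation=cv2.INTER_CUBIC)
b=cv2.resize(S["color"][150:270,80:190,::-1],None,fx=3.5,fy=3.5,interpolation=cv2.INTER_CUBIC)
for im,c,ox,oy in((a,T,360,200),(b,S,80,150)):
    for (x,y,z,r) in((478,-314.6,72,55),(478,-314.6,95,39)):
        th=np.linspace(0,6.283,40); p=(proj(c,np.c_[x+r*np.cos(th),y+r*np.sin(th),0*th+z])-[ox,oy]+.5)*3.5
        cv2.polylines(im,[p.astype(np.int32)],True,(0,0,255),1)
cv2.imwrite("pics/j2.png",cv2.convertScaleAbs(np.hstack([a,b]),alpha=1.5))
E
```

```text
t 7.6 p [479.1 -21.1  96.7] r [1.7975e+02 6.0000e-02 8.9940e+01] f [ 1.1 -0.1 -0.7] op 0.671 g 0.0
```

View pics/j2.png

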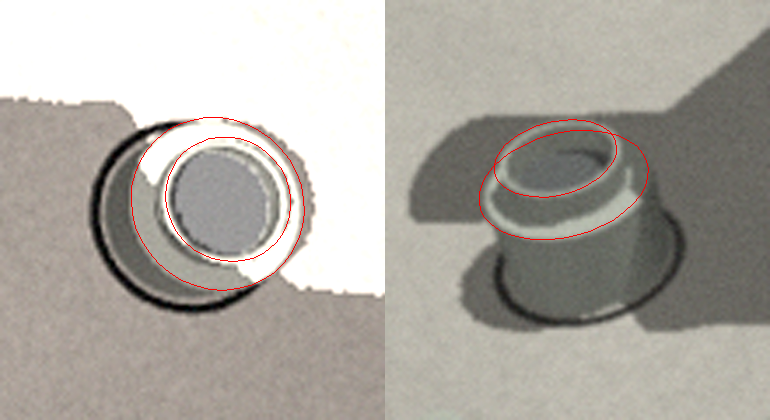

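The jar outline sits on the ring in both views. Now to a look-out over the collar with the tool turned to the rack's yaw.

{"op": "carry_out", "data": {
  "motion": [
    [20,0,-40,0,0.33],
    [45,-1,-20,0,0.33],
    [45,-1,-20,0,0.33],
    [45,-1,-20,0,0.33],
    [45,-1,-20,0,0.33],
    [45,-1,-20,0,0.33],
    [3,0,-13,0,0.33]
  ]
}}

```text
t: 8.4
eef_pos: [473.6, 229.2, 248.9]
tcp_rot: [3.139, -0.001, 1.574]
ft_force: [0.2, -1.2, -0.2]
opening: 0.669
grip_force: 0.0
```

{"op": "carry_out", "data": {
  "motion": [
    [0,0,0,8.5,0.39],
    [0,0,0,8.5,0.39],
    [0,0,0,8.5,0.39],
    [0,0,0,8.5,0.39],
    [0,0,0,8.5,0.39],
    [0,0,0,8.5,0.39],
    [0,0,0,8.5,0.39],
    [0,0,0,8.5,0.39],
    [0,0,0,3.2,0.39],
    [0,0,0,0,0.39],
    [0,0,0,0,0.39]
  ]
}}

```text
t: 9.5
eef_pos: [473.6, 225.3, 247.5]
tcp_rot: [3.141, -0.0, 0.329]
ft_force: [1.1, 0.8, -0.9]
opening: 0.611
grip_force: 0.0
```

```bash
python3 - <<'E'
from h import *
s=st();print(s["joints"].round(2));c,s=wrist();im=c["color"][:,:,::-1].copy()
np.save("w2.npy",c["color"]);
a=np.radians(18.8);u=np.array([np.cos(a),np.sin(a),0]);v=np.array([-np.sin(a),np.cos(a),0]);z=np.array([0,0,1.])
n=-.588*u+.809*z;up=.809*u+.588*z
tip=np.array([593.7,267.3,136.9]);C=tip-43*n-36*up;print("C",C,"ears",C+53*n+51*v,C+53*n-51*v)
print(proj(c,[tip,C+53*n+51*v,C+53*n-51*v]).round(1))
cv2.imwrite("pics/w2.png",cv2.resize(im,None,fx=1.42,fy=1.42,interpolation=cv2.INTER_CUBIC))
E
```

```text
t 9.5 p [473.6 225.3 247.5] r [ 1.7998e+02 -1.0000e-02  1.8850e+01] f [ 1.1  0.8 -0.9] op 0.611 g 0.0
[ 0.32  0.32  1.77 -0.    1.05  1.56]
C [590.06486684 266.06249973  80.945     ] ears [544.12793884 304.29852387 123.822     ] [576.99903976 207.74029934 123.822     ]
[[274.2  23.4]
 [205.8  77.8]
 [342.7  77.9]]
```

View pics/w2.png

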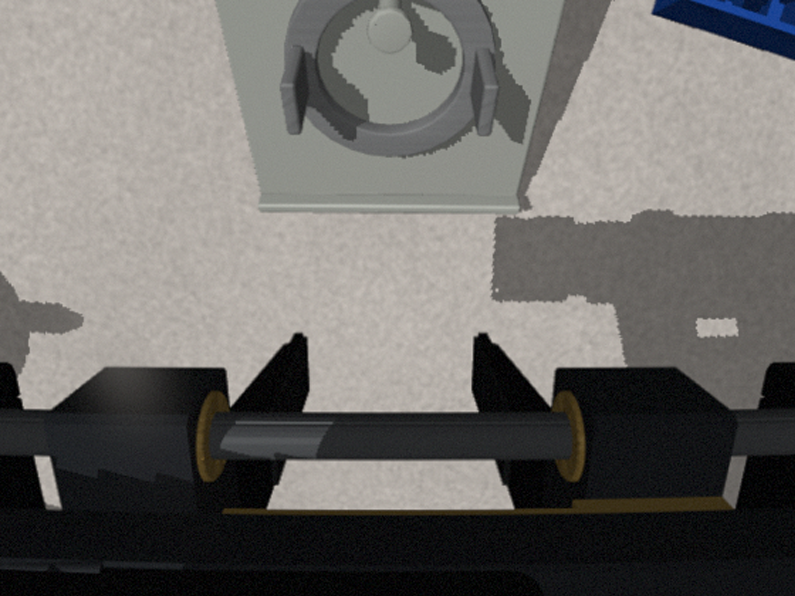

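The peg head is at (389,30) and the ear tops at about (293,109) and (487,110) in the enlarged view. Both match the predicted positions. I'll enter between the ears with partly closed fingers and spread them to hold the collar by both ears.

{"op": "carry_out", "data": {
  "motion": [
    [40,-0.5,0,0,0.39],
    [40,-0.5,0,0,0.39],
    [20,0,0,0,0.39],
    [0,0,40,0,0.39],
    [0,0,40,0,0.39],
    [0,0,30,0,0.39],
    [0,0,15,0,0.39],
    [0,0,10,0,0.39],
    [0,0,4,0,0.39],
    [0,0,0,0,0.39]
  ]
}}

```text
t: 10.55
eef_pos: [567.8, 258.8, 108.7]
tcp_rot: [3.141, -0.0, 0.328]
ft_force: [-0.5, 0.5, -0.1]
opening: 0.609
grip_force: 0.0
```

{"op": "carry_out", "data": {
  "motion": [
    [0,0,0,0,0.32],
    [0,0,0,0,0.28],
    [0,0,0,0,0.26],
    [0,0,0,0,0.24],
    [0,0,0,0,0.22],
    [0,0,0,0,0.2]
  ]
}}

```text
t: 11.15
eef_pos: [567.7, 258.6, 108.8]
tcp_rot: [3.141, -0.0, 0.328]
ft_force: [-0.5, -3.4, 2.5]
opening: 0.791
grip_force: 6.2
```

{"op": "carry_out", "data": {
  "motion": [
    [0,0,0,0,0.1],
    [0,0,0,0,0],
    [0,0,0,0,0],
    [0,0,0,0,0]
  ]
}}

```text
t: 11.55
eef_pos: [567.7, 258.6, 108.8]
tcp_rot: [3.141, -0.0, 0.327]
ft_force: [0.3, -5.4, 4.6]
opening: 0.803
grip_force: 30.1
```

The spread grip holds at 30 N. Now 36 mm up the slope, then out along the peg.

{"op": "carry_out", "data": {
  "motion": [
    [4.9,0,-3.5,0,0],
    [4.9,0,-3.5,0,0],
    [4.9,0,-3.5,0,0],
    [4.9,0,-3.5,0,0],
    [4.9,0,-3.5,0,0],
    [4.9,0,-3.5,0,0],
    [0,0,0,0,0]
  ]
}}

```text
t: 12.25
eef_pos: [594.3, 268.4, 129.3]
tcp_rot: [-3.141, 0.003, 0.328]
ft_force: [-5.8, -3.1, 4.4]
opening: 0.8
grip_force: 30.1
```

{"op": "carry_out", "data": {
  "motion": [
    [-5,0,-7,0,0],
    [-6,0,-8,0,0],
    [-6,0,-8,0,0],
    [-6,0,-8,0,0],
    [-6,0,-8,0,0],
    [-6,0,-8,0,0],
    [0,0,0,0,0]
  ]
}}

```text
t: 12.95
eef_pos: [562.0, 257.0, 178.1]
tcp_rot: [3.142, -0.002, 0.327]
ft_force: [-0.1, 0.3, -2.9]
opening: 0.804
grip_force: 29.7
```

```bash
python3 - <<'E'
from h import *
st();S=env.read_camera("scene");c,s=wrist()
a=cv2.resize(S["color"][60:240,310:470,::-1],None,fx=2.4,fy=2.4,interpolation=cv2.INTER_CUBIC)
b=cv2.resize(c["color"][110:410,130:430,::-1],None,fx=1.3,fy=1.44,interpolation=cv2.INTER_CUBIC)
cv2.imwrite("pics/g1.png",cv2.convertScaleAbs(np.hstack([a,b]),alpha=1.4)[:, :800])
E
```

```text
t 12.95 p [562.  257.  178.1] r [ 1.7999e+02 -1.0000e-01  1.8760e+01] f [-0.1  0.3 -2.9] op 0.804 g 29.7
```

View pics/g1.png

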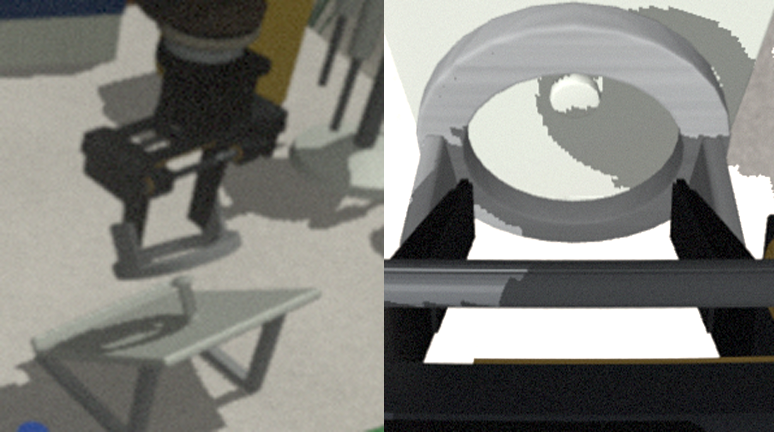

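The collar is off the peg and held by both ears, still tilted, with a weight of about 3 N showing. I'll carry it to free bench and level it by lowering its low edge onto the bench so it pivots in the grip.

{"op": "carry_out", "data": {
  "motion": [
    [-15,5,0,0,0],
    [-25,15,0,0,0],
    [-30,30,0,0,0],
    [-30,35,0,0,0],
    [-25,35,10,0,0],
    [-16,30,20,0,0],
    [0,10,30,0,0],
    [0,0,20,0,0],
    [0,0,15,0,0],
    [0,0,10,0,0],
    [0,0,0,0,0]
  ]
}}

```text
t: 14.15
eef_pos: [479.9, 60.2, 70.5]
tcp_rot: [-3.141, 0.002, 0.327]
ft_force: [-0.3, 0.1, -3.2]
opening: 0.8
grip_force: 29.7
```

{"op": "carry_out", "data": {
  "motion": [
    [0,0,3,0,0],
    [0,0,3,0,0],
    [0,0,3,0,0],
    [0,0,3,0,0],
    [0,0,3,0,0],
    [0,0,0,0,0]
  ]
}}

```text
t: 14.75
eef_pos: [480.5, 60.3, 56.5]
tcp_rot: [3.141, -0.001, 0.327]
ft_force: [-0.3, 0.6, -0.9]
opening: 0.799
grip_force: 29.7
```

{"op": "carry_out", "data": {
  "motion": [
    [0,0,3,0,0],
    [0,0,3,0,0],
    [0,0,3,0,0],
    [0,0,3,0,0],
    [0,0,2,0,0],
    [0,0,0,0,0]
  ]
}}

```text
t: 15.35
eef_pos: [487.2, 60.5, 46.0]
tcp_rot: [3.136, -0.016, 0.327]
ft_force: [15.5, 6.3, 30.1]
opening: 0.792
grip_force: 31.1
```

It is binding at full grip force. Easing the spread command towards the fingers' actual opening lowers the force, so the collar can pivot.

{"op": "carry_out", "data": {
  "motion": [
    [0,0,0,0,0.15],
    [0,0,0,0,0.18],
    [0,0,0,0,0.195],
    [0,0,0,0,0.2]
  ]
}}

```text
t: 15.75
eef_pos: [487.1, 60.5, 46.1]
tcp_rot: [3.136, -0.016, 0.327]
ft_force: [14.6, 6.4, 29.7]
opening: 0.794
grip_force: 31.1
```

{"op": "carry_out", "data": {
  "motion": [
    [0,0,-1,0,0.205],
    [0,0,-1,0,0.21],
    [0,0,0,0,0.215],
    [0,0,0,0,0.22]
  ]
}}

```text
t: 16.15
eef_pos: [482.3, 60.3, 45.8]
tcp_rot: [3.14, -0.005, 0.327]
ft_force: [2.4, 1.0, -1.2]
opening: 0.784
grip_force: 2.3
```

Grip is down to 2.3 N, so I'll lower gently now.

{"op": "carry_out", "data": {
  "motion": [
    [0,0,2,0,0.22],
    [0,0,2,0,0.22],
    [0,0,2,0,0.22],
    [0,0,2,0,0.22],
    [0,0,0,0,0.22]
  ]
}}

```text
t: 16.65
eef_pos: [480.0, 60.2, 36.2]
tcp_rot: [-3.141, 0.001, 0.327]
ft_force: [0.3, -0.1, 0.5]
opening: 0.78
grip_force: 0.0
```

```bash
python3 - <<'E'
from h import *
st();S=env.read_camera("scene");T=env.read_camera("top");c,s=wrist()
a=cv2.resize(S["color"][100:280,180:340,::-1],None,fx=2.4,fy=2.4,interpolation=cv2.INTER_CUBIC)
b=cv2.resize(c["color"][110:410,130:430,::-1],None,fx=1.3,fy=1.44,interpolation=cv2.INTER_CUBIC)
cv2.imwrite("pics/g2.png",cv2.convertScaleAbs(np.hstack([a,b]),alpha=1.4)[:, :800])
E
```

```text
t 16.65 p [480.   60.2  36.2] r [-1.7999e+02  5.0000e-02  1.8760e+01] f [ 0.3 -0.1  0.5] op 0.78 g 0.0
```

View pics/g2.png

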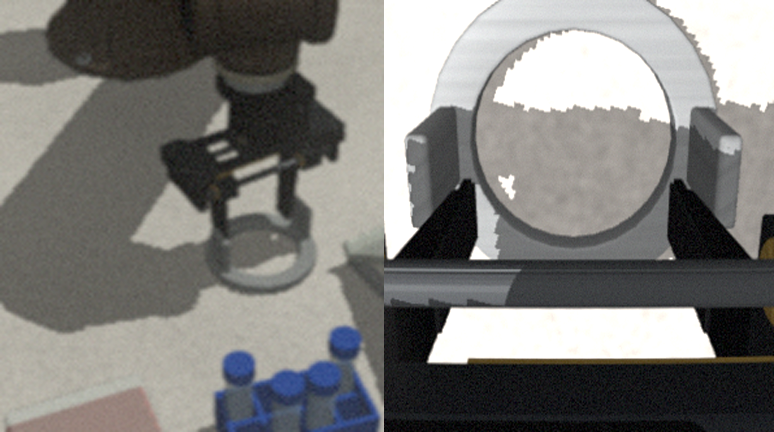

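The collar lies flat on the bench, ears up, with the fingers loose and behind the ears' middle. In the right half of the crop the hole spans columns 475–673 and rows 30–240. I'll turn those points into the collar's centre.

```bash
python3 - <<'E'
from h import *
c,s=wrist();Rt=Ro.from_euler("xyz",s["tcp_rot"]).as_matrix()
f=lambda x,y:np.array([(x-384+.5)/1.3+130-.5,(y+.5)/1.44+110-.5])
L=lambda p,z:Rt.T@(onz(c,f(*p),z)-s["eef_pos"])
for p in((475,135),(673,135),(574,30)):print("hole",L(p,12).round(1))
print("hole bottom edge z12",L((574,240),12).round(1), "z0",L((574,240),0).round(1))
for p in((433,105),(413,135),(407,140),(413,228),(692,105),(740,140),(735,225)):print("ear z53",p,L(p,53).round(1))
E
```

```text
hole [ 22.2 -40.3  24.6]
hole [22.2 40.3 24.6]
hole [60.1 -0.  24.6]
hole bottom edge z12 [-20.1  -0.   24.6] z0 [-26.1   0.1  36.6]
ear z53 (433, 105) [ 42.2 -44.3 -16.4]
ear z53 (413, 135) [ 33.4 -51.4 -16.4]
ear z53 (407, 140) [ 31.9 -53.5 -16.4]
ear z53 (413, 228) [  4.3 -54.1 -16.4]
ear z53 (692, 105) [ 42.2  36.7 -16.4]
ear z53 (740, 140) [ 31.9  52.8 -16.4]
ear z53 (735, 225) [  5.2  53.7 -16.4]
```

The collar's centre is about 19 mm ahead of the tool, centred sideways, with matching yaw. While empty-handed I'll locate the jar with the same camera, so that calibration bias cancels.

{"op": "carry_out", "data": {
  "motion": [
    [0,0,0,0,0.3],
    [0,0,-5,0,0.3],
    [0,0,-35,0,0.3],
    [-10,20,-40,0,0.3],
    [-25,42,-5,0,0.3],
    [-25,42,-5,0,0.3],
    [-25,42,-5,0,0.3],
    [-25,42,-5,0,0.3],
    [-25,42,-5,0,0.3],
    [-25,42,-5,0,0.3],
    [-25,42,-5,0,0.3],
    [-22,38,-30,0,0.3]
  ]
}}

```text
t: 18.05
eef_pos: [396.1, -338.7, 178.9]
tcp_rot: [-3.138, 0.002, 0.326]
ft_force: [-0.2, -0.4, 0.5]
opening: 0.7
grip_force: 0.0
```

{"op": "carry_out", "data": {
  "motion": [
    [0,0,0,0,0.3],
    [0,0,0,0,0.3],
    [0,0,0,0,0.3]
  ]
}}

```text
t: 18.35
eef_pos: [397.8, -336.0, 179.5]
tcp_rot: [-3.141, 0.0, 0.328]
ft_force: [-0.8, 0.1, 0.3]
opening: 0.701
grip_force: 0.0
```

```bash
cat > jar.py <<'E'
from h import *
def circ(P,r,tol=1.2,near=None,rad=40):
    rng=np.random.default_rng(0);best=(0,None)
    for _ in range(6000):
        a,b=P[rng.choice(len(P),2,False)];d=b-a;L=np.linalg.norm(d)
        if L<r*.5 or L>2*r:continue
        h=np.sqrt(r*r-L*L/4)
        for sg in(1,-1):
            m=(a+b)/2+sg*h*np.array([-d[1],d[0]])/L
            if np.linalg.norm(m-near)>rad:continue
            n=(abs(np.linalg.norm(P-m,axis=1)-r)<tol).sum()
            if n>best[0]:best=(n,m)
    m=best[1]
    from scipy.optimize import least_squares
    I=P[abs(np.linalg.norm(P-m,axis=1)-r)<2*tol]
    q=least_squares(lambda q:np.linalg.norm(I-q[:2],axis=1)-q[2],[*m,r],loss="soft_l1").x
    ang=np.degrees(np.arctan2(*(I-q[:2]).T[::-1]));cov=len(set((ang//15).astype(int)))
    return best[0],m.round(1),q.round(1),f"cover {cov}/24"
def edges(c,lo=25,hi=70,vmax=250):
    g=cv2.GaussianBlur(cv2.cvtColor(c["color"],cv2.COLOR_RGB2GRAY),(3,3),0)
    v,u=np.nonzero(cv2.Canny(g,lo,hi));k=v<vmax
    return np.c_[u,v][k].astype(float)
E
python3 - <<'E'
from jar import *
s=st();c,s=wrist();cv2.imwrite("pics/w3.png",c["color"][:,:,::-1]);J=np.array([478,-313.])
E_=edges(c)
for z,r in((95,39),(72,55),(0,66),(0,59)):
    P=np.array([onz(c,p,z)[:2] for p in E_]);P=P[np.linalg.norm(P-J,axis=1)<110];print(z,r,len(P),circ(P,r,near=J))
E
```

```text
t 18.35 p [ 397.8 -336.   179.5] r [-1.7994e+02  2.0000e-02  1.8790e+01] f [-0.8  0.1  0.3] op 0.701 g 0.0
95 39 2968 (np.int64(377), array([ 475., -319.]), array([ 474.9, -319.3,   39.1]), 'cover 22/24')
72 55 2930 (np.int64(436), array([ 477. , -312.6]), array([ 476.9, -312. ,   54.1]), 'cover 24/24')
0 66 2849 (np.int64(342), array([ 479.7, -308.8]), array([ 479.8, -309.2,   66.3]), 'cover 24/24')
0 59 2849 (np.int64(307), array([ 473.2, -319.6]), array([ 473.3, -319.5,   59.1]), 'cover 20/24')
```

```bash
python3 - <<'E'
from jar import *
J=np.array([478,-313.])
c,s=wrist()
acc=np.mean([wrist()[0]["color"].astype(float) for _ in range(6)],0);c["color"]=cv2.GaussianBlur(acc.astype(np.uint8),(3,3),0)
for lo,hi in((50,110),(90,200)):
  E_=edges(c,lo,hi)
  for z,r in((95,39),(72,55),(0,66),(0,59)):
    P=np.array([onz(c,p,z)[:2] for p in E_]);P=P[np.linalg.norm(P-J,axis=1)<100];print(z,r,len(P),circ(P,r,near=J,tol=.8))
E
```

```text
95 39 2214 (np.int64(244), array([ 482.6, -317.7]), array([ 482.7, -317.7,   39.3]), 'cover 21/24')
72 55 2184 (np.int64(184), array([ 470.8, -331.9]), array([ 471.2, -331.7,   54.7]), 'cover 14/24')
0 66 2119 (np.int64(187), array([ 479.8, -312.4]), array([ 479.7, -312.1,   66.3]), 'cover 12/24')
0 59 2119 (np.int64(167), array([ 483. , -340.6]), array([ 482.8, -340.7,   59.2]), 'cover 17/24')
95 39 1586 (np.int64(185), array([ 476.9, -315.7]), array([ 476.9, -315.8,   39.1]), 'cover 20/24')
72 55 1556 (np.int64(138), array([ 474.7, -327.8]), array([ 474.6, -327.8,   54.8]), 'cover 11/24')
0 66 1491 (np.int64(128), array([ 479.6, -312.6]), array([ 479.9, -312.4,   66. ]), 'cover 8/24')
0 59 1491 (np.int64(153), array([ 473.3, -318.7]), array([ 473.6, -318.9,   58.7]), 'cover 14/24')
```

Bench texture swamps the edges. I'll segment the jar by hue instead: it looks slightly green against a pinkish bench.

```bash
python3 - <<'E'
from jar import *
c,s=wrist()
acc=np.mean([wrist()[0]["color"].astype(float) for _ in range(3)],0);g=cv2.GaussianBlur(acc,(0,0),1.5)
J=[478,-313];pr=lambda X:proj(c,[X])[0]
for n,X in(("shoulder",(478,-266,72)),("sh2",(525,-313,72)),("sh3",(431,-313,72)),("bench",(478,-230,0)),("bench2",(560,-330,0)),("inside",(478,-313,60)),("bench3",(478,-400,0)),("bodyfront",(478,-313,95))):
    u,v=pr(X).astype(int);print(n,u,v,g[v,u].round(0) if 0<=v<420 and 0<=u<560 else None)
q=g[...,0]/(g[...,1]+1); print(np.percentile(q[:240],[1,5,10,25,50,75,95]).round(3))
m=(((q<1.005)&(g[...,1]>25)).astype(np.uint8));m[250:]=0
k,_=cv2.findContours(m,cv2.RETR_EXTERNAL,cv2.CHAIN_APPROX_NONE)
for a in sorted(k,key=cv2.contourArea)[-3:]:print(cv2.contourArea(a),cv2.boundingRect(a))
th=np.linspace(0,6.28,60);p=proj(c,np.c_[478+55*np.cos(th),-313+55*np.sin(th),72+0*th]);print("pred",p.min(0),p.max(0))
# radial profile along pred centre row
v=int(pr((478,-313,72))[1]);print(v,[tuple(g[v,u].round(0).astype(int)) for u in range(160,400,12)])
E
```

```text
shoulder 216 66 [229. 231. 225.]
sh2 302 21 [219. 222. 215.]
sh3 259 152 [138. 141. 135.]
bench 190 61 [217. 211. 203.]
bench2 328 5 [212. 205. 198.]
inside 280 89 [124. 126. 128.]
bench3 368 124 [175. 170. 164.]
bodyfront 280 87 [124. 126. 128.]
[0.968 0.973 0.983 1.022 1.024 1.027 1.028]
0.0 (204, 237, 3, 11)
4.5 (342, 235, 9, 15)
18862.5 (201, 7, 154, 159)
pred [202.67614766   4.96996401] [357.9738108  166.05997017]
89 [(np.int64(218), np.int64(212), np.int64(204)), (np.int64(217), np.int64(211), np.int64(203)), (np.int64(217), np.int64(210), np.int64(202)), (np.int64(212), np.int64(205), np.int64(198)), (np.int64(229), np.int64(232), np.int64(226)), (np.int64(222), np.int64(224), np.int64(220)), (np.int64(72), np.int64(74), np.int64(75)), (np.int64(105), np.int64(107), np.int64(109)), (np.int64(126), np.int64(129), np.int64(131)), (np.int64(125), np.int64(127), np.int64(129)), (np.int64(124), np.int64(126), np.int64(128)), (np.int64(122), np.int64(125), np.int64(127)), (np.int64(122), np.int64(124), np.int64(126)), (np.int64(120), np.int64(123), np.int64(125)), (np.int64(131), np.int64(133), np.int64(128)), (np.int64(126), np.int64(128), np.int64(123)), (np.int64(175), np.int64(176), np.int64(169)), (np.int64(121), np.int64(117), np.int64(113)), (np.int64(155), np.int64(150), np.int64(145)), (np.int64(213), np.int64(207), np.int64(199))]
```

```bash
cat >> jar.py <<'E'
def blob(z,n=3,vmax=250):
    c,s=wrist();acc=np.mean([wrist()[0]["color"].astype(float) for _ in range(n)],0);g=cv2.GaussianBlur(acc,(0,0),1.2)
    q=g[...,0]/(g[...,1]+.01);m=((q<1.008)&(g[...,1]>35)).astype(np.uint8);m[vmax:]=0
    k,h=cv2.findContours(m,cv2.RETR_CCOMP,cv2.CHAIN_APPROX_NONE)
    Rt=Ro.from_euler("xyz",s["tcp_rot"]).as_matrix()
    return [(np.array([onz(c,p,z) for p in a[:,0].astype(float)]),h[0][i],a[:,0]) for i,a in enumerate(k) if cv2.contourArea(a)>1500],s,Rt
def fit(P):
    from scipy.optimize import least_squares
    return least_squares(lambda q:np.linalg.norm(P[:,:2]-q[:2],axis=1)-q[2],[*P[:,:2].mean(0),50],loss="soft_l1",f_scale=.5)
E
python3 - <<'E'
from jar import *
B,s,Rt=blob(72)
for P,h,a in B:
    f=fit(P);X=np.r_[f.x[:2],72];print(f.x.round(2),"resid",np.percentile(abs(f.fun),[50,90]).round(2),len(P),"tool",(Rt.T@(X-s["eef_pos"])).round(1),s["eef_pos"].round(1))
E
```

```text
[ 476.84 -311.34   53.69] resid [0.18 0.41] 438 tool [ 83.    1.  107.8] [ 398.  -337.   179.8]
```

The jar shoulder centre is (476.8, -311.3) with a 0.2 mm residual, about 3.5 mm from the ring's centre. Now the same measurement for the collar.

{"op": "carry_out", "data": {
  "motion": [
    [17.7,-43.7,0,0,0.3],
    [17.7,-43.7,0,0,0.3],
    [17.7,-43.7,0,0,0.3],
    [17.7,-43.7,0,0,0.3],
    [17.7,-43.7,0,0,0.3],
    [17.7,-43.7,0,0,0.3],
    [17.7,-43.7,0,0,0.3],
    [17.7,-43.7,10,0,0.3],
    [0,0,20,0,0.3],
    [0,0,0,0,0.3],
    [0,0,0,0,0.3]
  ]
}}

```text
t: 20.25
eef_pos: [419.6, 39.2, 150.0]
tcp_rot: [-3.141, 0.001, 0.327]
ft_force: [0.4, 0.3, 0.4]
opening: 0.701
grip_force: 0.0
```

```bash
python3 - <<'E'
from jar import *
st()
B,s,Rt=blob(12)
for P,h,a in B:
    f=fit(P);X=np.r_[f.x[:2],12];print(h,f.x.round(2),"resid",np.percentile(abs(f.fun),[50,75,90]).round(2),len(P),cv2.boundingRect(a),"tool",(Rt.T@(X-s["eef_pos"])).round(1))
    # extremes in tool frame at ear top height
    o=-1
E
```

```text
t 20.25 p [419.6  39.2 150. ] r [-1.7999e+02  4.0000e-02  1.8750e+01] f [0.4 0.3 0.4] op 0.701 g 0.0
[ 2 -1  1 -1] [496.58  66.85  58.55] resid [0.35 0.78 4.28] 444 (194, 13, 160, 154) tool [ 81.9  -1.4 138. ]
[-1 -1 -1  0] [496.26  66.87  41.39] resid [0.19 0.32 0.44] 302 (220, 37, 107, 110) tool [ 81.6  -1.6 138. ]
[-1  0 -1 -1] [-133014.45  -41975.34  140035.57] resid [4.6  4.99 5.55] 398 (0, 0, 185, 20) tool [-139857.6   -3112.6     234. ]
```

The collar's centre is (496.4, 66.9), and its hole and rim agree. I'll enter between the ears and spread.

{"op": "carry_out", "data": {
  "motion": [
    [41,-0.8,0,0,0.36],
    [41,-0.7,0,0,0.36],
    [0,0,35,0,0.36],
    [0,0,35,0,0.36],
    [0,0,25,0,0.36],
    [0,0,14,0,0.36],
    [0,0,4,0,0.36],
    [0,0,0,0,0.36],
    [0,0,0,0,0.28],
    [0,0,0,0,0.24],
    [0,0,0,0,0.22],
    [0,0,0,0,0.2]
  ]
}}

```text
t: 21.65
eef_pos: [497.1, 67.2, 37.4]
tcp_rot: [3.141, -0.001, 0.328]
ft_force: [0.9, -2.3, 3.8]
opening: 0.79
grip_force: 1.8
```

{"op": "carry_out", "data": {
  "motion": [
    [0,0,0,0,0.1],
    [0,0,0,0,0],
    [0,0,0,0,0],
    [0,0,-4,0,0],
    [0,0,-10,0,0],
    [0,0,-30,0,0],
    [0,0,-45,0,0],
    [0,0,-30,0,0],
    [0,0,0,0,0]
  ]
}}

```text
t: 22.55
eef_pos: [498.0, 67.5, 159.8]
tcp_rot: [3.139, -0.006, 0.328]
ft_force: [0.3, 0.2, -2.8]
opening: 0.822
grip_force: 29.7
```

```bash
python3 - <<'E'
from jar import *
s=st();print(s["joints"].round(2))
for z in(s["eef_pos"][2]-36.8+12,):
  B,s,Rt=blob(z,vmax=240)
  for P,h,a in B:
    f=fit(P);X=np.r_[f.x[:2],z];print(h,f.x.round(2),"resid",np.percentile(abs(f.fun),[50,75,90]).round(2),len(P),cv2.boundingRect(a),"tool",(Rt.T@(X-s["eef_pos"])).round(1))
E
```

```text
t 22.55 p [498.   67.5 159.8] r [179.88  -0.36  18.78] f [ 0.3  0.2 -2.8] op 0.822 g 29.7
[ 0.    0.4   1.93 -0.    0.81  1.25]
[ 1 -1 -1 -1] [500.97  69.13  55.86] resid [ 2.97 15.53 16.26] 611 (156, 132, 237, 108) tool [ 3.2 -0.7 24.8]
[-1  0 -1 -1] [555.43 182.03  47.05] resid [ 5.83 11.58 16.07] 629 (0, 0, 196, 128) tool [ 91.  -90.1  25.2]
```

Held level with its 2.8 N weight. I'll carry it over the jar with soft ramps.

{"op": "carry_out", "data": {
  "motion": [
    [-5.6,14.1,0,0,0],
    [-11.2,28.1,0,0,0],
    [-16.9,42.2,0,0,0],
    [-18.3,45.7,0,0,0],
    [-18.3,45.7,0,0,0],
    [-18.3,45.7,0,0,0],
    [-18.3,45.7,0,0,0],
    [-16.9,42.2,0,0,0],
    [-11.2,28.1,0,0,0],
    [-5.5,14,0,0,0],
    [0,0,0,0,0],
    [0,0,0,0,0]
  ]
}}

```text
t: 23.95
eef_pos: [476.4, -309.7, 154.8]
tcp_rot: [-3.14, 0.001, 0.327]
ft_force: [-0.3, 0.2, -3.5]
opening: 0.822
grip_force: 29.7
```

```bash
python3 - <<'E'
from jar import *
s=st();Rt=Ro.from_euler("xyz",s["tcp_rot"]).as_matrix()
d=np.array([477.5,-311.0,s["eef_pos"][2]])-s["eef_pos"];print("to go tool",(Rt.T@d).round(2))
c,s=wrist();g=cv2.GaussianBlur(c["color"].astype(np.float32),(0,0),1)
np.save("w4.npy",c["color"]);cv2.imwrite("pics/w4.png",c["color"][:,:,::-1])
# expected rows of collar far rim / hole edge if level, centred under TCP
z=s["eef_pos"][2]-36.9
X=lambda x,y,h:s["eef_pos"]+Rt@np.array([x,y,36.9-h])
for n,p in(("rim far top",X(60,0,12)),("hole far top",X(42,0,12)),("hole far bot",X(42,0,0)),("earL out",X(0,-55,53)),("earR out",X(0,55,53)),("earL back",X(15,-51,53)),("earR back",X(15,51,53))):print(n,proj(c,[p])[0].round(1))
print([int(g[v,275].mean()) for v in range(90,240,3)])
E
```

```text
t 23.95 p [ 476.4 -309.7  154.8] r [-1.7988e+02  6.0000e-02  1.8760e+01] f [-0.3  0.2 -3.5] op 0.822 g 29.7
to go tool [ 0.61  1.6  -0.  ]
rim far top [276.1 130.8]
hole far top [276.1 166.3]
hole far bot [276.  162.7]
earL out [151.4 276.7]
earR out [401.4 276.6]
earL back [157.3 244.9]
earR back [395.6 244.8]
[206, 201, 199, 205, 211, 211, 208, 198, 61, 27, 68, 198, 163, 84, 111, 157, 159, 164, 162, 160, 159, 161, 162, 158, 154, 152, 141, 83, 66, 66, 66, 92, 89, 66, 65, 66, 66, 66, 65, 65, 65, 65, 66, 65, 65, 65, 64, 66, 66, 65]
```

The profile shows the collar level, with its rim at row ~132 and hole edge at ~167, as predicted. I'll correct 1.6 mm sideways and lower.

{"op": "carry_out", "data": {
  "motion": [
    [0.6,1.6,5,0,0],
    [0,0,8,0,0],
    [0,0,5,0,0],
    [0,0,2,0,0],
    [0,0,0,0,0],
    [0,0,2,0,0],
    [0,0,2,0,0],
    [0,0,2,0,0],
    [0,0,0,0,0]
  ]
}}

```text
t: 24.9
eef_pos: [477.8, -312.0, 129.6]
tcp_rot: [-3.141, 0.0, 0.327]
ft_force: [0.1, -0.2, -2.1]
opening: 0.821
grip_force: 29.7
```

{"op": "carry_out", "data": {
  "motion": [
    [0,0,3,0,0],
    [0,0,3,0,0],
    [0,0,3,0,0],
    [0,0,0,0,0]
  ]
}}

```text
t: 25.3
eef_pos: [477.7, -311.9, 120.3]
tcp_rot: [-3.141, 0.0, 0.327]
ft_force: [0.2, -0.2, -2.7]
opening: 0.82
grip_force: 29.7
```

{"op": "carry_out", "data": {
  "motion": [
    [0,0,3,0,0],
    [0,0,3,0,0],
    [0,0,2,0,0],
    [0,0,1,0,0],
    [0,0,0,0,0]
  ]
}}

```text
t: 25.8
eef_pos: [477.8, -312.0, 111.7]
tcp_rot: [-3.141, 0.0, 0.327]
ft_force: [-0.6, -0.1, -3.6]
opening: 0.825
grip_force: 29.7
```

It has gone over the neck freely. Now millimetre steps onto the shoulder.

{"op": "carry_out", "data": {
  "motion": [
    [0,0,0.7,0,0],
    [0,0,0.7,0,0],
    [0,0,0.7,0,0],
    [0,0,0.5,0,0],
    [0,0,0,0,0]
  ]
}}

```text
t: 26.3
eef_pos: [477.8, -312.1, 109.4]
tcp_rot: [3.141, -0.0, 0.327]
ft_force: [-1.3, 0.6, -1.5]
opening: 0.82
grip_force: 29.8
```

{"op": "carry_out", "data": {
  "motion": [
    [0,0,0.5,0,0],
    [0,0,0.5,0,0],
    [0,0,0,0,0],
    [0,0,0,0,0]
  ]
}}

```text
t: 26.7
eef_pos: [477.9, -312.1, 109.3]
tcp_rot: [3.141, -0.0, 0.327]
ft_force: [-2.9, 0.7, 9.7]
opening: 0.822
grip_force: 30.4
```

Seated, with about 12 N on the shoulder. I'll ease off slightly, then release by drawing the fingers inward.

{"op": "carry_out", "data": {
  "motion": [
    [0,0,-0.4,0,0],
    [0,0,0,0,0.15],
    [0,0,0,0,0.18],
    [0,0,0,0,0.2],
    [0,0,0,0,0.22],
    [0,0,0,0,0.25],
    [0,0,0,0,0.3],
    [0,0,0,0,0.36],
    [0,0,0,0,0.36],
    [0,0,0,0,0.36]
  ]
}}

```text
t: 27.7
eef_pos: [477.9, -312.1, 108.6]
tcp_rot: [3.141, -0.0, 0.327]
ft_force: [-0.7, 0.6, 1.1]
opening: 0.644
grip_force: 0.0
```

{"op": "carry_out", "data": {
  "motion": [
    [0,0,-3,0,0.36],
    [0,0,-6,0,0.36],
    [0,0,-20,0,0.36],
    [0,0,-40,0,0.36],
    [-40,0,-20,0,0.36],
    [-42,0,0,0,0.36],
    [0,0,0,0,0.36],
    [0,0,0,0,0.36]
  ]
}}

```text
t: 28.5
eef_pos: [399.9, -338.9, 198.4]
tcp_rot: [3.14, -0.001, 0.326]
ft_force: [0.9, -0.4, 0.0]
opening: 0.642
grip_force: 0.0
```

```bash
python3 - <<'E'
from jar import *
st();B,s,Rt=blob(84,vmax=260)
for P,h,a in B:
    f=fit(P);print(h,f.x.round(2),"resid",np.percentile(abs(f.fun),[50,75,90]).round(2),len(P),cv2.boundingRect(a))
c,s=wrist();X=[476.9,-312.0]
u=np.array([.947,.3215]);v=np.array([-.3215,.947])
for n,p,z in(("far rim",60*u,84),("near rim",-60*u,84),("L rim",60*v,84),("earL out",55*v,125),("earR out",-55*v,125)):print(n,proj(c,[[X[0]+p[0],X[1]+p[1],z]])[0].round(1))
E
```

```text
t 28.5 p [ 399.9 -338.9  198.4] r [ 1.7993e+02 -3.0000e-02  1.8660e+01] f [ 0.9 -0.4  0. ] op 0.642 g 0.0
[-1  9 -1 -1] [ 476.65 -312.33   58.85] resid [0.36 0.88 5.03] 493 (186, 5, 178, 168)
far rim [275.4   4. ]
near rim [275.2 175.2]
L rim [192.6  94. ]
earL out [186.3  92.2]
earR out [364.5  92.4]
```

The rim radius read at the seated height is 58.9, against 58.6 when the collar lay on the bench. The centre is (476.7, -312.3), over the jar, and the outline matches the prediction. Handing in.

```bash
python3 -c "
from cell import env
print(env.job_done())"
```

```text
the job is handed in; nothing more can be done
None
```

I've handed in the job; no verdict came back, but my last camera measurements put the jar about 3 mm from the ring's centre and the collar seated on its shoulder, ears up and let go of, with the bystanders left alone.

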